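Switch on the garage receiver and call the door

ROBOT

A 6-joint arm with a two-finger parallel gripper is mounted at the origin on the work surface. World frame = base frame: x ahead of the robot, y to its left, z up, the work surface at z = 0. Lengths are in m, angles in rad, forces in N, time in s.
With the tool pointing down it reaches from about 0.375 to 0.925 m from the base axis. Payload 5.7 kg.
Tool frame: the origin (TCP) lies where the fingers leave the gripper's body, on its centre line; the fingertips stand 80 mm ahead of it and the grasp point (between the pads) lies 61 mm ahead of it; z points along the fingers, y is the line along which they close (so a half turn about z gives the same grasp; the last joint's range is limited). The gripper opens to 88 mm and grips with 3 to 60 N. Pads are 20 mm wide; open, the fingers measure 115 mm over their backs; the gripper's body (75 mm by 178 mm) begins 61 mm behind the grasp point.
Start: joints at [1.145, 0.359, 1.51, -0, 1.272, -0.115], TCP at [0.183, 0.571, 0.303] pointing down, gripper open.
Joint ranges: [-2.97, 2.97], [-1.01, 2.36], [0.21, 2.38], [-0.96, 4.11], [0.2, 2.71], [-2.98, 2.98]. Speed limits (rad/s): [2.39, 2.39, 3.14, 3.14, 3.14, 3.14].

INTERFACE

Orientations are given as a unit quaternion [x, y, z, w].
In Python, from workcell import manip, optics gives the robot as it stands.
- The arm moves only by the tool step_arm, never from a script. Its argument "rows" is a list of rows, each a list of 6 numbers: the shift along the tool's x, y, z in m, then the turn, a rotation vector about the tool's x, y, z in degrees. In form: [[x, y, z, ax, ay, az], ...]. A call has exactly 10 rows; each row shifts and turns the commanded pose from where the row before left it, along the tool's axes as they then stand; what a row does not reach is not made up. A row lasts 1/12 s, in which the tool goes at most 41.7 mm and 7.16 degrees, less where a joint would pass 70% of its speed; a pose out of reach is approached as far as the arm can. A call is refused whole if a number of a shift passes 0.0417 or a number of a turn 7.16, either way. A call with a gripper value outside its range is refused whole. "gripper" is the finger opening in m, from 0 to 0.0878, set as the call begins (left out, the last holds). The fingers move at their own pace and stop on an object; "grip_force" is the grip in N (left out, the last holds). Time passes only in rows, so rows that do not move let the fingers close, or fill a call up. It gives the time, the measured TCP pose, the force, the opening and the grip force at its end, in the units of the state.
- manip.sense(): the state, without advancing time (a new reading comes with each control period).
- optics.get_image(name): name is "scene" or "top"; returns a dict with "color" (480x640x3 uint8, red, green, blue), "camera_matrix" (3x3 intrinsics, pixels), "origin" and "orientation" of the camera in the world. Camera axes: x right, y up, looking along -z (the intrinsics and any distortion apply to the point x, -y, -z); pixel columns grow to the right and rows downward; lengths in m; the calibration is good to about 2 mm. A picture is of the moment at which its call begins. There is no depth.
- manip.job_done(): hands the job in; it is judged then, once.
The state is a dict: "t": time; "joint_pos": joint angles; "dq": joint speeds; "joint_torque": joint torques, N m; "eef_pos": TCP position; "orientation": TCP orientation; "contact_force": force on the tool from outside, world axes, zero at the start; "moment": the same for the moment, N m; "gripper_width": finger opening in m; "finger_force": force on a finger pad.
Only numpy, scipy, OpenCV 4.12 (cv2) and the standard library are available. Lean on these libraries where they do the work, as an engineer would, in place of code of your own. Each camera call takes 0.05 s, during which the arm holds its last target. There are 200 camera calls.

TASK

Switch the garage-door receiver on by pushing its toggle lever over with a fingertip until it snaps to its other side, then press the button of the black remote fully down and let it come up again. Only push and press: pick nothing up, let the remote stay lying where it is, and leave the glass dome, the tray with the key, and the small container alone.

Things in the scene. Friction and masses are not known exactly. Their poses are not given: they have to be found in the camera images.
- receiver: White plastic receiver box screwed to the shelf, 110 (x) x 70 (y) x 40 (z) mm, with two flat screw ears on either long side (reaching 48 mm from the middle, 4 mm thick). Its origin is the centre of its underside, z up. A steel toggle lever stands out of the middle of its top, through a black plate, and swings in the box's x-z plane: at the start it leans towards the box's -x (off); it must go over to lean towards +x (on). The box may face any way on the shelf.
- toggle_pivot (a point): Pivot of the toggle lever: 42 mm above the shelf, at the middle of the receiver's top. Its axes are those of the receiver.
- toggle_tip (a point): Middle of the end of the toggle lever (moves with it), 46 mm from the pivot; the lever is a round steel bat, 8 mm thick at the pivot and 12 mm from 34 mm up to its end. At either stop the tip is 20 mm sideways of the pivot and 83 mm above the shelf; upright it is 88 mm above the shelf.
- toggle (a joint): Angle of the toggle lever (rad): 0 = off, leaning 0.45 rad (26 deg) towards the receiver's -x; 0.45 = upright; 0.9 = on, leaning 26 deg towards +x. An over-centre spring drives it away from upright to the nearer stop: it takes about 4 N at the tip to start it from a stop, less towards the middle, and past upright it snaps over by itself and stays.
- remote: Black plastic remote lying loose on the shelf, flat, 130 (x) x 46 (y) x 20 (z) mm, about 0.12 kg. Its origin is the centre of its underside, z up; it may point any way. Its round button is on its upper side, 25 mm from the middle towards +x; a flat rubber patch is on the -x half.
- button_top (a point): Middle of the top face of the remote's round grey button, 22 mm in diameter, which stands 7 mm proud of the remote's upper face (27 mm above the shelf).
- remote_button (a joint): How far the remote's button is pressed (m): 0 = up, 0.004 = fully down. Sprung: it starts to move at 1.5 N and is fully down at about 4 N; it comes up by itself. Fully down it still stands 3 mm proud.
- dome: Bystander: glass dome with a small glass knob on a round dark wooden base, nothing under it; 124 mm in diameter at the base, 146 mm high, loose. Origin: centre of its underside.
- tray: Bystander: grey ceramic tray, 110 (x) x 160 (y) x 18 mm, loose. Origin: centre of its underside.
- key: Bystander: brass garage key lying in the tray, about 62 mm long along its x and 5 mm thick. Origin: at its underside, near its middle.
- container: Bystander: small white plastic container with a twist cap, closed, 46 mm in diameter, 52 mm high, loose. Origin: centre of its underside.
Not all that is in view belongs to the job. Leave any turquoise or yellow look-alike of the remote alone.

How it is judged:
By the outcome, as a careful person would: the job done as asked, in the order asked, and still so for the second after the job is handed in, with the robot touching nothing.
It also fails if it takes over 38 s, if anything falls off the work surface, if the arm or the gripper's body presses on something with over 40 N, if the wrist force passes 120 N, or if a joint passes its speed limit or range.

## Working session

There is one attempt and no reset: what is moved stays moved. The work goes in short steps, Python scripts to look and compute and a tool call to move; the robot and the scene stay as the last step left them, time stands still between calls to the robot, and variables do not carry over. Pictures are saved under pics/ and viewed, at most 10 in all, crops included, and the job is handed in when it is done.

Besides the shell and the picture viewer there is one more tool, called after "Emit:" by a JSON object that holds its "method" and its "body", one argument or row to a line. step_arm: Moves the arm, as the interface text tells. Its arguments: {"type":"object","properties":{"rows":{"type":"array"},"gripper":{"type":"number"},"grip_force":{"type":"number"}},"required":["rows"]}

```bash
mkdir -p pics
cat > h.py <<'E'
import numpy as np,cv2,pickle
from workcell import manip,optics
from scipy.spatial.transform import Rotation as R
def shot(n,f):
    d=optics.get_image(n); cv2.imwrite(f'pics/{f}.png',d['color'][:,:,::-1]); pickle.dump(d,open(f'pics/{f}.pkl','wb')); return d
def ld(f): return pickle.load(open(f'pics/{f}.pkl','rb'))
def ray(d,u,v,z):
    K=np.array(d['camera_matrix']);r=np.linalg.solve(K,[u,v,1]);r=R.from_quat(d['orientation']).apply([r[0],-r[1],-r[2]])
    o=np.array(d['origin']);return o+r*(z-o[2])/r[2]
def proj(d,p):
    c=R.from_quat(d['orientation']).inv().apply(np.array(p)-d['origin']);K=np.array(d['camera_matrix'])
    q=K@np.array([c[0],-c[1],-c[2]]);return q[:2]/q[2]
E
python3 -c "
from h import *
for n in ['top','scene']:
    d=shot(n,n+'0');print({k:v for k,v in d.items() if k!='color'})
s=manip.sense();print(s)"
```

```text
{'camera_matrix': array([[497.98722244,   0.        , 311.7962136 ],
       [  0.        , 497.98722244, 227.18195809],
       [  0.        ,   0.        ,   1.        ]]), 'origin': array([ 0.41147292, -0.02741822,  1.06335127]), 'orientation': array([ 0.05299106, -0.05940625, -0.70383722,  0.70588669])}
{'camera_matrix': array([[451.16023261,   0.        , 325.28542837],
       [  0.        , 451.16023261, 233.36701887],
       [  0.        ,   0.        ,   1.        ]]), 'origin': array([ 0.99316529, -0.12075904,  0.7775898 ]), 'orientation': array([0.20885181, 0.16913854, 0.62034166, 0.73685094])}
{'t': 0.1, 'joint_pos': array([ 1.14492327e+00,  3.59409414e-01,  1.51131556e+00,  5.70004897e-06,
        1.27249427e+00, -1.15084414e-01]), 'dq': array([-4.90842877e-04, -1.28305018e-03, -3.50186037e-03, -3.84738249e-05,
        1.48187591e-04, -9.77204640e-04]), 'joint_torque': array([ 4.38190497e-06, -5.16360533e+01, -2.71409333e+01,  6.75247307e-02,
        2.77538924e-02, -6.60892465e-05]), 'eef_pos': array([0.18327993, 0.57080991, 0.30191086]), 'orientation': array([ 1.54770462e-01,  9.87950122e-01, -7.82999481e-04, -2.19931323e-04]), 'contact_force': array([ 0.33371296, -0.25458584, -0.01275972]), 'moment': array([ 0.00209142,  0.01192184, -0.00830557]), 'finger_force': 0.0, 'gripper_width': 0.08792508175686}
```

View pics/top0.png

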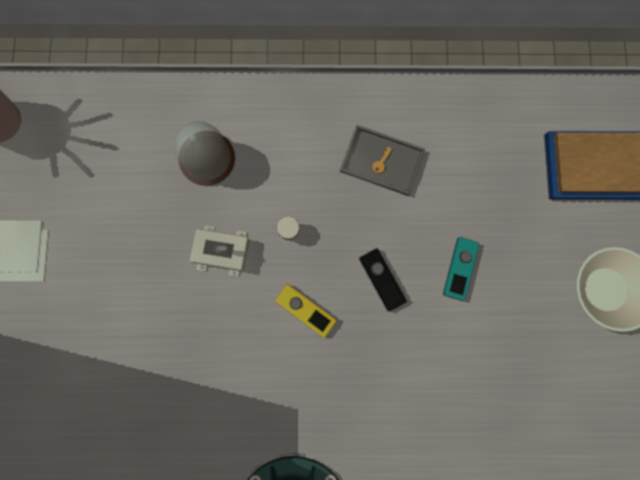

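View pics/scene0.png

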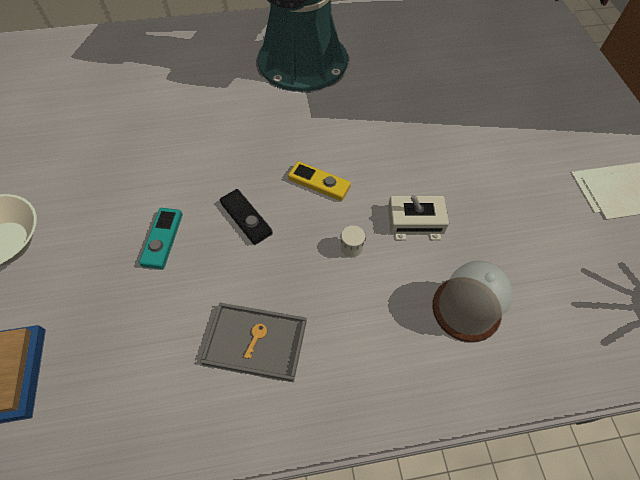

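The top view shows the receiver at about (219,250), the black remote at (383,280) with its button at (377,269), the container at (288,228) and the dome at (206,155). There are three remote-shaped things: black (383,280), turquoise (462,268) and yellow (306,310). Only the black one fits the description. I'll confirm it in one enlarged crop.

```bash
python3 -c "
from h import *
t=cv2.imread('pics/top0.png');s=cv2.imread('pics/scene0.png')
r=lambda i,x,y,w,h,:cv2.resize(i[y:y+h,x:x+w],(400,300),interpolation=cv2.INTER_CUBIC)
cv2.imwrite('pics/c.png',np.vstack([np.hstack([r(t,180,215,80,60),r(s,375,180,80,60)]),np.hstack([r(t,340,245,80,60),r(s,205,185,80,60)])]))"
```

```text
(no output)
```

View pics/c.png

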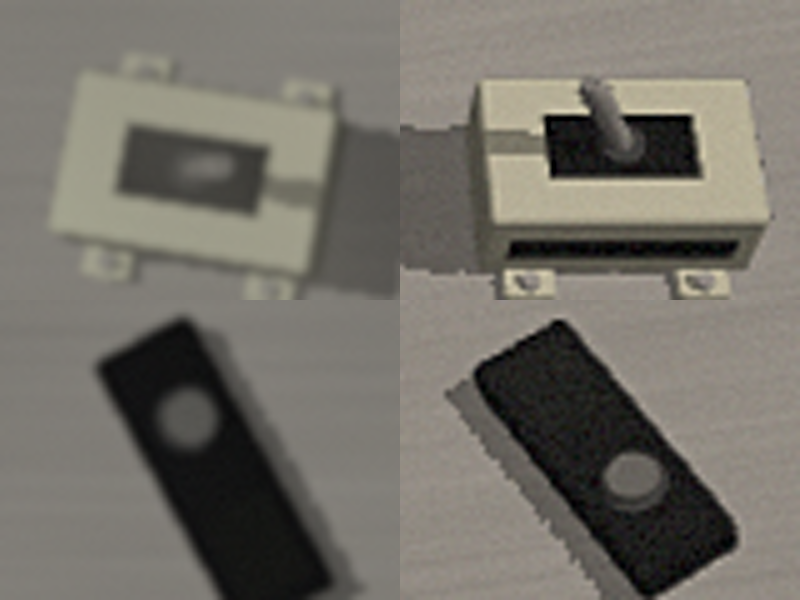

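```bash
python3 -c "
from h import *
t=ld('top0');s=ld('scene0')
f=lambda x,y,z:ray(t,180+x/5,215+y/5,z).round(4)
g=lambda x,y,z:ray(s,375+(x-400)/5,180+y/5,z).round(4)
C=[f(80,70,.04),f(335,112,.04),f(308,272,.04),f(50,230,.04)];print(C,np.mean(C,0))
print([np.linalg.norm(C[i]-C[i-1]) for i in range(4)])
D=[g(475,80,.04),g(745,80,.04),g(770,221,.04),g(488,223,.04)];print('scene',D,np.mean(D,0))
m=(C[0]+C[3]-C[1]-C[2]);print('dir+x',np.degrees(np.arctan2(m[1],m[0])))
m=(D[1]+D[2]-D[0]-D[3]);print('dir+x',np.degrees(np.arctan2(m[1],m[0])))
print('tip',f(222,160,.083),g(590,86,.083))
print('btn',ray(t,340+187/5,245+(418-300)/5,.027),ray(s,205+(632-400)/5,185+(474-300)/5,.027))
# remote ends
print([ray(t,340+x/5,245+(y-300)/5,.02).round(3) for x,y in((98,368),(185,318))],ray(t,384,280,.02))
for n,p,z in(('cont',(288,228),.052),('dome',(206,155),.05),('yel',(306,310),.02),('yelcorn',(289,284),.02)): print(n,ray(t,*p,z).round(3))
"
```

```text
[array([0.571 , 0.2038, 0.04  ]), array([0.5538, 0.0977, 0.04  ]), array([0.4875, 0.1072, 0.04  ]), array([0.5044, 0.2135, 0.04  ])] [0.529175 0.15555  0.04    ]
[np.float64(0.06730267453823807), np.float64(0.10748511524857758), np.float64(0.06697716028617515), np.float64(0.10763503147210018)]
scene [array([0.49  , 0.1075, 0.04  ]), array([0.5081, 0.2152, 0.04  ]), array([0.5746, 0.204 , 0.04  ]), array([0.5571, 0.0957, 0.04  ])] [0.53245 0.1556  0.04   ]
dir+x 80.87921526761681
dir+x 80.64094432992435
tip [0.5285 0.1366 0.083 ] [0.5293 0.1366 0.083 ]
btn [ 0.49094369 -0.17348859  0.027     ] [ 0.49184776 -0.17341897  0.027     ]
[array([ 0.512, -0.137,  0.02 ]), array([ 0.534, -0.174,  0.02 ])] [ 0.46771358 -0.18783621  0.02      ]
cont [0.572 0.012 0.052]
dome [0.727 0.187 0.05 ]
yel [ 0.406 -0.025  0.02 ]
yelcorn [0.459 0.01  0.02 ]
```

Emit:
{"method": "step_arm", "body": {
  "rows": [
    [-0.0233,-0.0172,0.0026,0,0,0],
    [-0.0233,-0.0172,0.0026,0,0,0],
    [-0.0233,-0.0172,0.0026,0,0,0],
    [-0.0233,-0.0172,0.0026,0,0,0],
    [-0.0233,-0.0172,0.0026,0,0,0],
    [-0.0233,-0.0172,0.0026,0,0,0],
    [-0.0233,-0.0172,0.0026,0,0,0],
    [-0.0233,-0.0172,0.0026,0,0,0],
    [-0.0233,-0.0172,0.0026,0,0,0],
    [-0.0233,-0.0172,0.0026,0,0,0]
  ],
  "gripper": 0,
  "grip_force": 10
}}

```text
t: 0.93
eef_pos: [0.3531, 0.3348, 0.2763]
orientation: [0.155, 0.988, -0.0, -0.0]
contact_force: [0.5, -0.4, 0.7]
gripper_width: 0.0245
finger_force: 0.0
```

Emit:
{"method": "step_arm", "body": {
  "rows": [
    [-0.0233,-0.0172,0.0026,0,0,0],
    [-0.0233,-0.0172,0.0026,0,0,0],
    [-0.0233,-0.0172,0.0026,0,0,0],
    [-0.0233,-0.0172,0.0026,0,0,0],
    [-0.0233,-0.0172,0.0026,0,0,0],
    [-0.0233,-0.0172,0.0026,0,0,0],
    [-0.0233,-0.0172,0.0026,0,0,0],
    [-0.0233,-0.0172,0.0026,0,0,0],
    [-0.0233,-0.0172,0.0026,0,0,0],
    [-0.0233,-0.0172,0.0026,0,0,0]
  ]
}}

```text
t: 1.77
eef_pos: [0.5224, 0.0998, 0.2503]
orientation: [0.155, 0.988, -0.0, -0.0]
contact_force: [0.3, 0.4, -0.4]
gripper_width: 0.0003
finger_force: 0.0
```

Emit:
{"method": "step_arm", "body": {
  "rows": [
    [0,0,0,0,0,-4.3],
    [0,0,0,0,0,-4.3],
    [0,0,0,0,0,0],
    [0,0,0,0,0,0],
    [0,0,0,0,0,0],
    [0,0,0,0,0,0],
    [0,0,0,0,0,0],
    [0,0,0,0,0,0],
    [0,0,0,0,0,0],
    [0,0,0,0,0,0]
  ]
}}

```text
t: 2.6
eef_pos: [0.5219, 0.1013, 0.2507]
orientation: [0.08, 0.997, -0.0, 0.0]
contact_force: [0.2, -0.4, 0.2]
gripper_width: 0.0005
finger_force: 0.0
```

```bash
python3 -c "
from h import *
d=shot('scene','s1')
i=cv2.imread('pics/s1.png')[80:380,250:650];cv2.imwrite('pics/s1c.png',cv2.resize(i,None,fx=2,fy=2))
s=manip.sense();print(s['eef_pos'],R.from_quat(s['orientation']).as_matrix().round(3),s['gripper_width'])"
```

```text
[0.52195398 0.10130464 0.25071693] [[-0.987  0.16   0.   ]
 [ 0.16   0.987 -0.   ]
 [-0.    -0.    -1.   ]] 0.0007358838023458444
```

View pics/s1c.png

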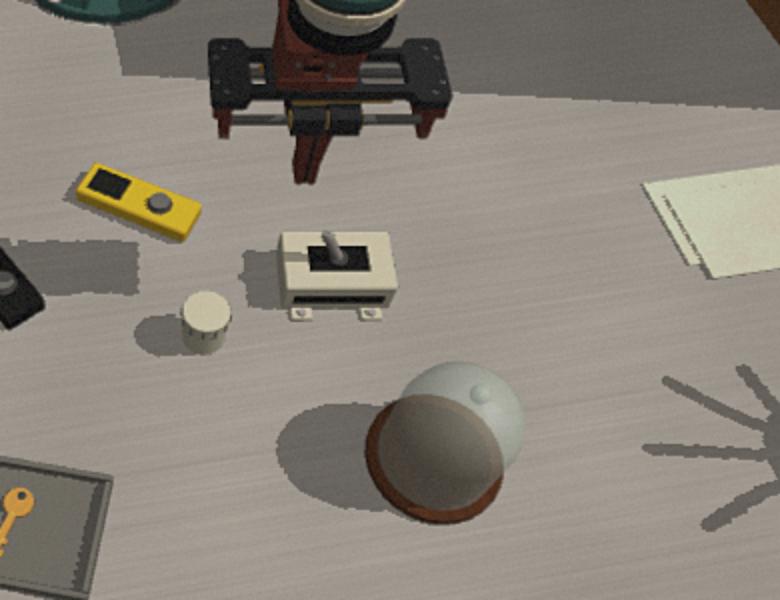

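The closed fingertips are at about (402,171) in the full image, on the lever's off side and clear of everything. The lever still leans left. I'll go down, then push along tool +y.

Emit:
{"method": "step_arm", "body": {
  "rows": [
    [0,0,0.015,0,0,0],
    [0,0,0.02,0,0,0],
    [0,0,0.02,0,0,0],
    [0,0,0.02,0,0,0],
    [0,0,0.015,0,0,0],
    [0,0,0.013,0,0,0],
    [0,0,0,0,0,0],
    [0,0,0,0,0,0],
    [0,0,0,0,0,0],
    [0,0,0,0,0,0]
  ]
}}

```text
t: 3.48
eef_pos: [0.5227, 0.1013, 0.1487]
orientation: [0.08, 0.997, 0.0, 0.001]
contact_force: [-0.3, 0.2, -0.2]
gripper_width: 0.0005
finger_force: 0.0
```

Emit:
{"method": "step_arm", "body": {
  "rows": [
    [0,0.003,0,0,0,0],
    [0,0.003,0,0,0,0],
    [0,0.003,0,0,0,0],
    [0,0.003,0,0,0,0],
    [0,0.003,0,0,0,0],
    [0,0.003,0,0,0,0],
    [0,0.003,0,0,0,0],
    [0,0.003,0,0,0,0],
    [0,0.003,0,0,0,0],
    [0,0.003,0,0,0,0]
  ]
}}

```text
t: 4.32
eef_pos: [0.5267, 0.1297, 0.1481]
orientation: [0.08, 0.997, -0.001, -0.0]
contact_force: [-1.9, -7.3, 5.8]
gripper_width: 0.0002
finger_force: 3.7
```

Emit:
{"method": "step_arm", "body": {
  "rows": [
    [0,0.002,0,0,0,0],
    [0,0.002,0,0,0,0],
    [0,0.001,0,0,0,0],
    [0,0.001,0,0,0,0],
    [0,0.001,0,0,0,0],
    [0,0.001,0,0,0,0],
    [0,0,0,0,0,0],
    [0,0,0,0,0,0],
    [0,0,0,0,0,0],
    [0,0,0,0,0,0]
  ]
}}

```text
t: 5.15
eef_pos: [0.528, 0.1387, 0.1475]
orientation: [0.08, 0.997, -0.0, -0.0]
contact_force: [-0.6, 0.1, 0.0]
gripper_width: 0.0007
finger_force: 0.4
```

```bash
python3 -c "
from h import *
d=shot('scene','s2')
i=cv2.imread('pics/s2.png')[130:280,330:530];cv2.imwrite('pics/s2c.png',cv2.resize(i,None,fx=4,fy=4))
s=manip.sense();print(s['eef_pos'],s['contact_force'])"
```

```text
[0.52800859 0.1387505  0.14755602] [ 0.49973368 -0.30084482 -0.54221887]
```

View pics/s2c.png

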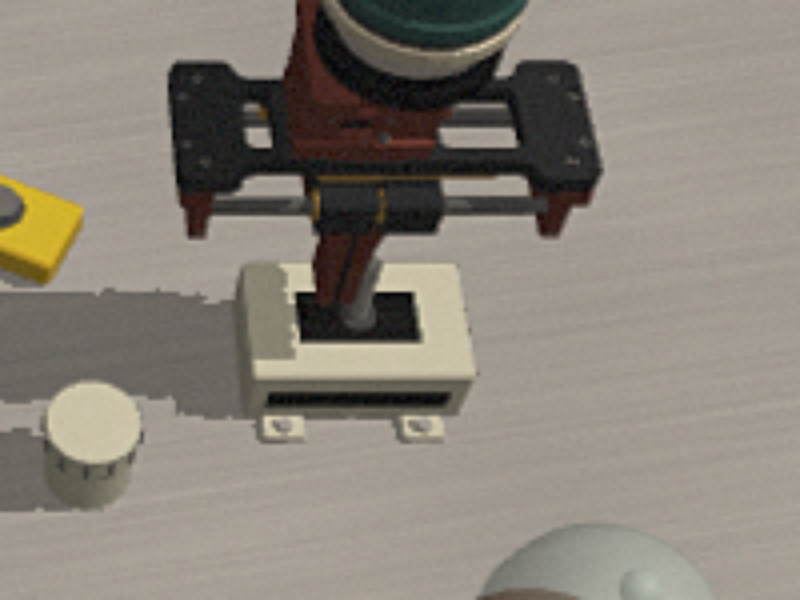

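The force rose to 9 N and then fell to zero, and the lever now leans right, from about (360,320) to (375,265) in the crop. I'll check it against the projected tip positions.

```bash
python3 -c "
from h import *
d=ld('s2');u=np.array([.16,.987,0]);p=np.array([.531,.1556,.042])
for a in(-.45,-.1,0,.1,.2,.3,.45):
  q=p+.046*(u*np.sin(a)+np.array([0,0,np.cos(a)]));print(a,(proj(d,q)-[330,130])*4)
print((proj(d,p)-[330,130])*4)"
```

```text
-0.45 [329.80499436 265.91015065]
-0.1 [363.96197917 260.33314977]
0 [373.74821223 259.99735026]
0.1 [383.34209048 260.23618786]
0.2 [392.63479977 261.04641135]
0.3 [401.52169009 262.41752044]
0.45 [413.87664238 265.48565443]
[355.49557935 314.98162809]
```

The tip is only about upright, so it hasn't snapped over yet. I'll push on a little.

Emit:
{"method": "step_arm", "body": {
  "rows": [
    [0,0.001,0,0,0,0],
    [0,0.001,0,0,0,0],
    [0,0.001,0,0,0,0],
    [0,0.001,0,0,0,0],
    [0,0.001,0,0,0,0],
    [0,0.001,0,0,0,0],
    [0,0.001,0,0,0,0],
    [0,0.001,0,0,0,0],
    [0,0,0,0,0,0],
    [0,0,0,0,0,0]
  ]
}}

```text
t: 6.03
eef_pos: [0.5293, 0.1467, 0.1477]
orientation: [0.08, 0.997, -0.0, -0.0]
contact_force: [0.5, 0.4, 1.0]
gripper_width: 0.0004
finger_force: 0.0
```

```bash
python3 -c "
from h import *
d=shot('scene','s3')
i=cv2.imread('pics/s3.png')[130:280,330:530];cv2.imwrite('pics/s3c.png',cv2.resize(i,None,fx=4,fy=4))
s=manip.sense();print(s['eef_pos'],s['contact_force'])"
```

```text
[0.5293135  0.14661489 0.14764497] [ 0.74871718 -0.10646378 -0.17334971]
```

View pics/s3c.png

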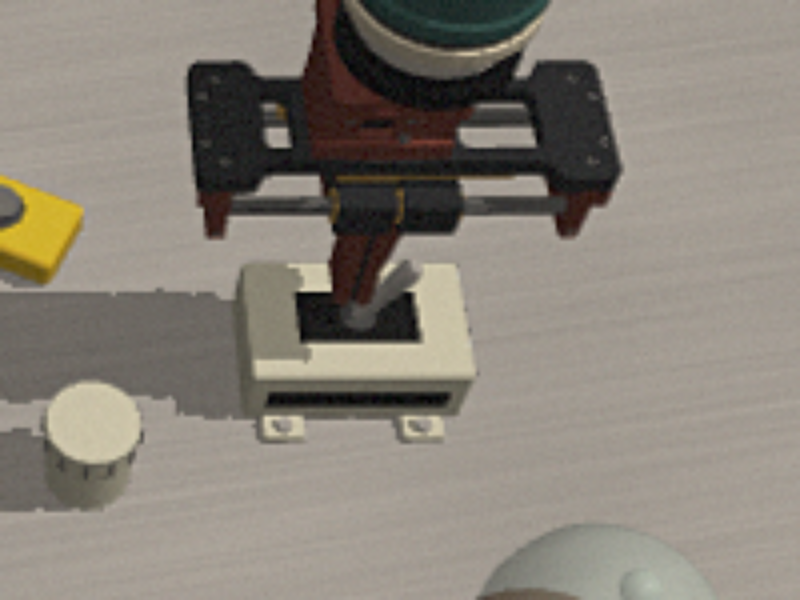

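The tip is now at (413,266) in the crop, which matches the projected "on" stop. I'll back off, rise, and cross to the black remote.

Emit:
{"method": "step_arm", "body": {
  "rows": [
    [0,-0.009,0,0,0,0],
    [0,-0.009,0,0,0,0],
    [0,0,-0.01,0,0,0],
    [0,0,-0.02,0,0,0],
    [0,0,-0.025,0,0,0],
    [0,0,-0.025,0,0,0],
    [0,0,-0.02,0,0,0],
    [0,0,0,0,0,0],
    [0,0,0,0,0,0],
    [0,0,0,0,0,0]
  ]
}}

```text
t: 6.92
eef_pos: [0.5259, 0.1285, 0.2474]
orientation: [0.08, 0.997, -0.0, -0.0]
contact_force: [-1.0, 0.2, -1.0]
gripper_width: 0.0005
finger_force: 0.0
```

Emit:
{"method": "step_arm", "body": {
  "rows": [
    [-0.0014,-0.0304,0,0,0,0],
    [-0.0014,-0.0304,0,0,0,0],
    [-0.0014,-0.0304,0,0,0,0],
    [-0.0014,-0.0304,0,0,0,0],
    [-0.0014,-0.0304,0,0,0,0],
    [-0.0014,-0.0304,0,0,0,0],
    [-0.0014,-0.0304,0,0,0,0],
    [-0.0014,-0.0304,0,0,0,0],
    [-0.0014,-0.0304,0,0,0,0],
    [-0.0014,-0.0304,0,0,0,0]
  ]
}}

```text
t: 7.75
eef_pos: [0.4902, -0.1746, 0.2461]
orientation: [0.08, 0.997, 0.001, -0.001]
contact_force: [0.0, 0.0, 0.5]
gripper_width: 0.0006
finger_force: 0.0
```

Emit:
{"method": "step_arm", "body": {
  "rows": [
    [0,0,0.02,0,0,0],
    [0,0,0.025,0,0,0],
    [0,0,0.025,0,0,0],
    [0,0,0.025,0,0,0],
    [0,0,0.015,0,0,0],
    [0,0,0.01,0,0,0],
    [0,0,0,0,0,0],
    [0,0,0,0,0,0],
    [0,0,0,0,0,0],
    [0,0,0,0,0,0]
  ]
}}

```text
t: 8.58
eef_pos: [0.4923, -0.1738, 0.1286]
orientation: [0.08, 0.997, -0.0, 0.001]
contact_force: [-0.3, -0.9, 0.6]
gripper_width: 0.0006
finger_force: 0.0
```

```bash
python3 -c "
from h import *
d=shot('scene','s4')
i=cv2.imread('pics/s4.png')[130:280,180:380];cv2.imwrite('pics/s4c.png',np.vstack([cv2.resize(i,None,fx=3,fy=3)]))
s=manip.sense();print(s['eef_pos'],s['contact_force'],(proj(d,[.4914,-.1735,.027])-[180,130])*3,(proj(d,s['eef_pos']-[0,0,.08])-[180,130])*3)"
```

```text
[ 0.4922752  -0.17379372  0.12868666] [ 0.40337665 -0.01178516  0.48852534] [214.01589536 268.85455908] [209.29898074 251.76235947]
```

View pics/s4c.png

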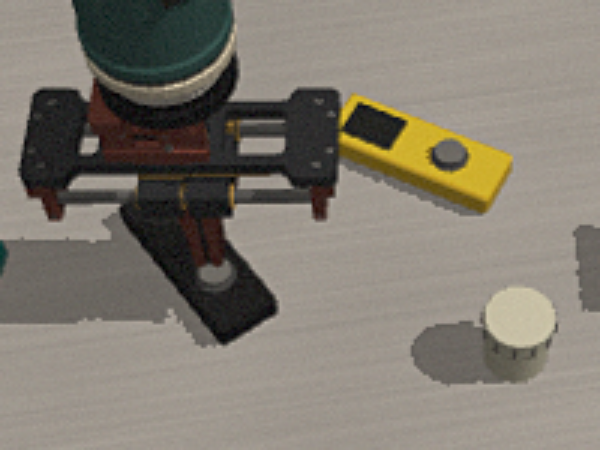

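The fingertips, at about (210,262) in the crop, are right over the black remote's button at (215,272), with about 21 mm to contact. I'll press slowly and watch the force.

Emit:
{"method": "step_arm", "body": {
  "rows": [
    [0,0,0.006,0,0,0],
    [0,0,0.006,0,0,0],
    [0,0,0.006,0,0,0],
    [0,0,0.002,0,0,0],
    [0,0,0.001,0,0,0],
    [0,0,0.001,0,0,0],
    [0,0,0.001,0,0,0],
    [0,0,0.001,0,0,0],
    [0,0,0,0,0,0],
    [0,0,0,0,0,0]
  ]
}}

```text
t: 9.47
eef_pos: [0.4912, -0.1733, 0.1037]
orientation: [0.08, 0.997, 0.0, -0.0]
contact_force: [-1.4, 1.4, 3.6]
gripper_width: 0.0006
finger_force: 1.8
```

Emit:
{"method": "step_arm", "body": {
  "rows": [
    [0,0,0.0005,0,0,0],
    [0,0,0.0005,0,0,0],
    [0,0,0.0005,0,0,0],
    [0,0,0.0005,0,0,0],
    [0,0,0,0,0,0],
    [0,0,0,0,0,0],
    [0,0,0,0,0,0],
    [0,0,0,0,0,0],
    [0,0,0,0,0,0],
    [0,0,0,0,0,0]
  ]
}}

```text
t: 10.3
eef_pos: [0.4913, -0.1733, 0.103]
orientation: [0.08, 0.997, -0.0, -0.0]
contact_force: [-5.4, 2.4, 19.7]
gripper_width: 0.001
finger_force: 10.0
```

The force is 19.7 N with the tip at z = 0.023, so the button is on its stop. I'll release straight up.

Emit:
{"method": "step_arm", "body": {
  "rows": [
    [0,0,-0.001,0,0,0],
    [0,0,-0.002,0,0,0],
    [0,0,-0.005,0,0,0],
    [0,0,-0.01,0,0,0],
    [0,0,-0.02,0,0,0],
    [0,0,-0.03,0,0,0],
    [0,0,-0.03,0,0,0],
    [0,0,-0.03,0,0,0],
    [0,0,-0.02,0,0,0],
    [0,0,0,0,0,0]
  ]
}}

```text
t: 11.13
eef_pos: [0.4944, -0.1749, 0.2549]
orientation: [0.08, 0.997, -0.002, 0.005]
contact_force: [-0.1, -0.1, 0.8]
gripper_width: 0.0004
finger_force: 0.0
```

```bash
python3 -c "
from h import *
d=shot('scene','s5')
cv2.imwrite('pics/s5c.png',cv2.resize(cv2.imread('pics/s5.png')[130:330,190:470],None,fx=2.8,fy=2.8))
s=manip.sense();print(s['eef_pos'],s['contact_force'])"
```

```text
[ 0.49345226 -0.17439853  0.25260285] [ 1.3003418  -0.92787724 -0.75586026]
```

View pics/s5c.png

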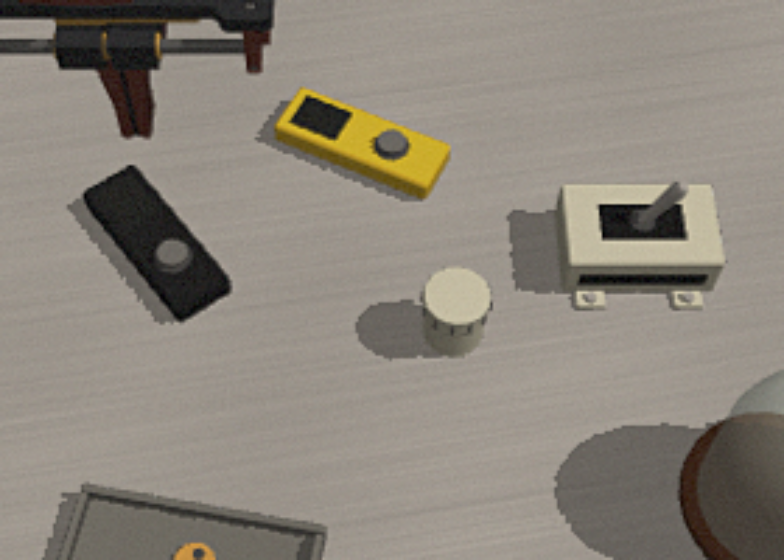

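The lever leans right (on), with its tip at (680,190) in the crop. The remote lies in place with its button up at (173,255), and the arm is clear.

```bash
python3 -c "
from h import *
print(manip.job_done())"
```

```text
the job is handed in; nothing more can be done
None
```

The receiver's toggle is snapped over to on, the black remote's button was then pressed fully down and let up, and the job is handed in at about 11 s with nothing else touched.

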